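Let the tin roll out of the dispenser and ease its lid shut

ROBOT

A 6-joint arm with a two-finger parallel gripper is mounted at the origin on the work surface. World frame = base frame: x ahead of the robot, y to its left, z up, the work surface at z = 0. Lengths are in m, angles in degrees, forces in N, time in s.
With the tool pointing down it reaches from about 0.35 to 0.875 m from the base axis. Payload 4.2 kg.
Tool frame: the origin (TCP) lies between the finger pads; the fingertips stand 11 mm ahead of it and the grasp point (between the pads) lies 8 mm behind it; z points along the fingers, y is the direction in which the jaws open and shut (so a half turn about z gives the same grasp; the last joint's range is limited). The gripper opens to 87 mm and grips with 3 to 60 N. Pads are 19 mm wide; open, the fingers measure 117 mm over their backs; the gripper's body (75 mm by 190 mm) begins 51 mm behind the grasp point.
Start: joints at [-49.698, 22.042, 0.453, 0, -68.411, -14.817], TCP at [0.269, -0.564, 0.234] pointing down, gripper open.
Joint ranges: [-179.83, 179.83], [-69.29, 118.12], [-61.27, 80.66], [-181.25, 117.63], [-171.15, -9.14], [-177.46, 177.46]. Speed limits (degrees/s): [159.86, 159.86, 180, 180, 180, 180].

INTERFACE

Orientations are given as a 3x3 rotation matrix whose columns are the frame's x, y, z axes.
In Python, from station import sense, capture, get_calibration, finish_job, search_frame, cut_out gives the robot as it stands.
- The arm moves only by the tool arm_command, never from a script. Its argument "rows" is a list of rows, each an object with "fingers": the opening in per cent of the stroke, from 0 (shut) to 100 (fully open); "travel": the shift along the tool's x, y, z in cm, a list of three; "roll": the turn about the tool's z in degrees. A call has 1 to 10 rows; each row is the pose to reach, as a shift and turn from the pose commanded when the call began, along the tool's axes at that moment; what a row does not reach only later rows make up. A row lasts 1/10 s, in which the tool goes at most 50 mm and 8.59 degrees, less where a joint would pass 70% of its speed; a pose out of reach is approached as far as the arm can. A call with a gripper value outside its range is refused whole. The fingers move at their own pace and stop on an object; the grip force is fixed at half the most. Time passes only in rows, so rows that repeat a pose let the fingers close. It gives the time, the measured TCP pose, the force and the opening at its end, in the units of the state.
- sense(): the state, without advancing time (a new reading comes with each control period).
- capture(name): name is "side" or "top"; returns (picture, depth): 384x512x3 uint8, red, green, blue; 384x512 float32, m along the optical axis (not along the pixel's ray), 0 where there is no reading.
- get_calibration(name): a dict with "fov_y" (degrees; the focal length in pixels is half the picture's height over the tangent of half this angle, whatever the lens; pixels are square), "cx", "cy" (the principal point, pixels), "origin" and "attitude" of the camera in the world. Camera axes: x right, y down, z forward; pixel columns grow to the right and rows downward; lengths in m; the calibration is good to about 2 mm. A picture is of the moment at which its call begins. get_calibration takes no time and is no camera call.
- finish_job(): hands the job in, once; it reports no verdict.
Trained networks look in the newest picture that a camera, given by its name, has taken for a name from the list of things; names that differ only in an ending like _2 or _b are one class to them, and where a whole thing is asked for, a point or a joint stands for the part that bears it (a point fixed in the world has none). Each returns a list of dicts, best first, with "p" (0 to 1); they miss things now and then, are a little off and sometimes report something else, mostly with a low value. They report only what shows in the picture. A call takes as long as a camera call.
- search_frame(camera, label): "position" ([x, y, z] in m, in world coordinates, good to about 4 mm: the middle of the surface that is visible of it).
- cut_out(camera, label): "mask" (384x512 bool, what is visible of it).
The state is a dict: "time_s": time; "joints": joint angles; "joint_velocities": joint speeds; "effort": joint torques, N m; "tcp_pos": TCP position; "ee_rot": TCP orientation; "wrist_force": force on the tool from outside, world axes, zero at the start; "moment": the same for the moment, N m; "gripper_width": opening from 0.0 (shut) to 1.0 (fully open).
Only numpy, scipy, OpenCV 4.12 (cv2) and the standard library are available. Lean on these libraries where they do the work, as an engineer would, in place of code of your own. Each camera call takes 0.05 s, during which the arm holds its last target. There are 200 camera calls.

TASK

Press the red lever of the tin dispenser all the way down so that its linked lid lifts fully and the orange-banded tin rolls out into the catch tray, then let the lever come back up slowly under your fingertip so that the lid settles fully shut without slamming. Do not touch the lid or the tin, and leave the jar, the spare tin and the bowl where they stand. Finish clear of everything.

Things in the scene. Friction and masses are not known exactly. Their poses are not given: they have to be found in the camera images.
- dispenser: Fixed steel dispenser for round tins, 315 mm long (x), 92 mm wide, 115 mm high, the press lever along its right flank (-y). Origin on the work surface under the housing, z up; front (-x): catch tray, rear (+x): lid hinge. Side walls 106 mm high from x = -66 to 104 mm; ahead of them the tray walls, 50 mm high.
- tray_in (a point): Centre of the white floor of the catch tray, 80 mm wide and 98 mm long, 12 mm above the work surface; at (-134, 0, 12) mm in the dispenser's frame. The floor slopes gently down to the front, so the tin comes to rest against the front wall.
- lever_pad (a point): Centre of the upper face of the red pad at the lever's front end, 50 mm long (x), 46 mm wide (y), 8 mm thick, 105 mm to the right (-y) of the dispenser's middle. It moves with the lever: at rest 155 mm above the work surface, front edge tilted 20 degrees up; fully pressed about 52 mm above it, tilted 20 degrees down. Its path is nearly straight down (bows forward 9 mm half-way), unobstructed.
- lever (a joint): Lever angle, rad: 0 at rest (pad up), 0.7 fully down on its stop. It turns about a level axis along the dispenser's y, 150 mm behind the pad and 100 mm above the surface. A spring and the lid's weight push it back up with about 2.5 to 4.5 N at the pad; let go, it flies up and the lid slams.
- lid (a joint): Lid angle, rad: 0 shut, 0.7 fully open; linked one to one with the lever. Clear lid, 160 mm long by 92 mm wide, green frame, with a green front flap 60 mm tall that holds the tin back; hinged at the rear, 112 mm above the surface; its front edge rises about 100 mm.
- tin: Brass tin with an orange band lying in the chute behind the flap, 52 mm in diameter and 72 mm long, about 180 g; origin at its centre, y along its axis. It rolls forward by itself once the lid is about 0.3 rad open.
- jar: Loose amber jar with a white cap, 68 mm in diameter, 95 mm high, upright; origin at the centre of its underside. Bystander.
- spare_tin: Loose brass tin with a blue band, standing upright, 52 mm in diameter, 72 mm high; origin at the centre of its underside. Bystander.
- bowl: Loose white ceramic bowl, 90 mm in diameter, 50 mm high; origin at the centre of its underside. Bystander.

How it is judged:
By the outcome, as a careful person would: the job done as asked, in the order asked, and still so for the second after the job is handed in, with the robot touching nothing.
It also fails if it takes over 38 s, if anything falls off the work surface, if the arm or the gripper's body presses on something with over 40 N, if the wrist force passes 120 N, or if a joint passes its speed limit or range.

## Working session

There is one attempt and no reset: what is moved stays moved. The work goes in short steps, Python scripts to look and compute and a tool call to move; the robot and the scene stay as the last step left them, time stands still between calls to the robot, and variables do not carry over. Pictures are saved under pics/ and viewed, about 8 in all and at most 12, crops included, and the job is handed in when it is done.

Besides the shell and the picture viewer there is one more tool, called as name(argument=value, ...), one argument or row to a line, values as JSON. arm_command: Moves the arm, as the interface text tells. Its arguments: {"type":"object","properties":{"rows":{"type":"array","items":{"type":"object","properties":{"fingers":{"type":"number"},"travel":{"type":"array","items":{"type":"number"}},"roll":{"type":"number"}}}}},"required":["rows"]}

```bash
mkdir -p pics; cat > h.py <<'E'
import numpy as np, cv2
from station import *
def pts(name,depth):
    c=get_calibration(name); f=192/np.tan(np.radians(c["fov_y"]/2))
    v,u=np.mgrid[:384,:512]
    P=np.stack([(u-c["cx"])/f*depth,(v-c["cy"])/f*depth,depth],-1)
    return P@np.array(c["attitude"]).T+np.array(c["origin"])
E
python3 - <<'E'
from h import *
s=sense(); print(s["time_s"],s["tcp_pos"],np.round(s["ee_rot"],3).tolist(),s["wrist_force"])
ims=[]
for n in("side","top"):
    p,d=capture(n); ims.append(p); c=get_calibration(n); print(n,c)
    np.save(n+".npy",pts(n,d))
    for l in("dispenser","lever_pad","lid","tin","jar","spare_tin","bowl"):
        print(n,l,[(round(r["p"],2),np.round(r["position"],3).tolist()) for r in search_frame(n,l)[:2]])
    cv2.imwrite(f"pics/{n}0.png",p[:,:,::-1])
E
```

```text
0.0 [ 0.2686877  -0.56364835  0.23245856] [[-0.903, -0.43, -0.001], [-0.43, 0.903, 0.002], [0.0, 0.002, -1.0]] [-0.30895626  0.7674786   1.01800839]
side {'fov_y': 55.109680056012124, 'cx': 258.63343730807077, 'cy': 183.8450470572778, 'origin': array([0.4714073 , 0.67074427, 0.49333622]), 'attitude': array([[-0.97712144, -0.10837661,  0.18299784],
       [-0.21267003,  0.48869874, -0.84613533],
       [ 0.00227047, -0.86569513, -0.50056647]])}
side dispenser [(0.75, [0.578, 0.111, 0.053])]
side lever_pad [(0.92, [0.492, -0.002, 0.148])]
side lid [(0.84, [0.616, 0.071, 0.117]), (0.26, [0.51, 0.217, 0.032])]
side tin [(0.22, [0.493, -0.007, 0.149])]
side jar [(0.97, [0.52, -0.138, 0.053])]
side spare_tin [(0.95, [0.666, 0.243, 0.055])]
side bowl [(0.75, [0.511, 0.216, 0.036])]
top {'fov_y': 43.20565441213018, 'cx': 258.47273770451125, 'cy': 180.99957015961277, 'origin': array([0.54267497, 0.05973423, 1.23157108]), 'attitude': array([[-0.00743536, -0.99858134,  0.05272586],
       [-0.99986508,  0.00819655,  0.01423518],
       [-0.01464715, -0.0526129 , -0.99850756]])}
top dispenser [(0.64, [0.563, 0.054, 0.115])]
top lever_pad [(0.78, [0.491, -0.019, 0.148])]
top lid [(0.69, [0.624, 0.07, 0.113])]
top tin []
top jar [(0.72, [0.525, -0.156, 0.098])]
top spare_tin [(0.68, [0.673, 0.216, 0.071])]
top bowl [(0.6, [0.509, 0.236, 0.022])]
```

View pics/side0.png

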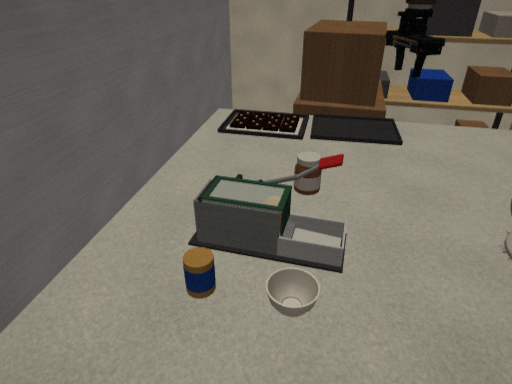

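View pics/top0.png

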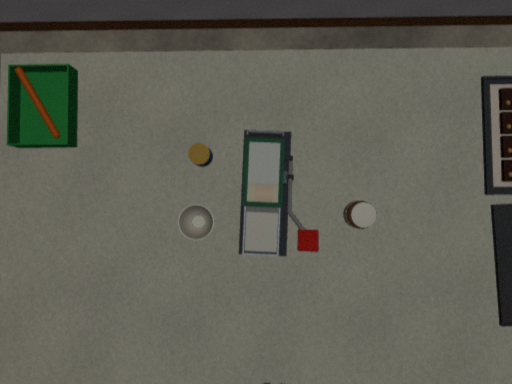

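The side view shows the lever pad up at about (331,162), with the jar behind it at (308,172). The top view has the pad at (308,240), the jar at (362,214), the lid at (264,170) and the tray at (262,230), facing the robot. Next I'll fit the pad and the yaw.

```bash
python3 - <<'E'
from h import *
for n in("top","side"):
    p=cv2.imread(f"pics/{n}0.png").astype(int); P=np.load(n+".npy")
    m=(p[:,:,2]>120)&(p[:,:,1]<50)&(p[:,:,0]<60)
    m[:100]&= n=="side"
    k,l,st,_=cv2.connectedComponentsWithStats(m.astype(np.uint8)); m=l==1+st[1:,4].argmax()
    Q=P[m]; Q=Q[(Q[:,2]>.12)&(Q[:,2]<.19)]
    print(n,len(Q),Q.min(0),Q.max(0),(Q.min(0)+Q.max(0))/2,np.median(Q,0))
    A=np.c_[Q[:,:2]-Q[:,:2].mean(0),np.ones(len(Q))]; print("plane",np.linalg.lstsq(A,Q[:,2],rcond=None)[0])
    print("rect",cv2.minAreaRect(Q[:,:2].astype(np.float32)*1000))
P=np.load("top.npy"); 
m=(P[...,0]>.35)&(P[...,0]<.8)&(P[...,1]>0.01)&(P[...,1]<.15)
for lo,hi in((.095,.13),(.04,.06)):
    q=P[m&(P[...,2]>lo)&(P[...,2]<hi)]; print(lo,len(q),cv2.minAreaRect(q[:,:2].astype(np.float32)*1000))
for c,lo in(((.525,-.156),.02),):
    q=P[(np.hypot(P[...,0]-c[0],P[...,1]-c[1])<.08)&(P[...,2]>.085)&(P[...,1]<-.08)]; print("jar",q.min(0),q.max(0))
E
```

```text
Traceback (most recent call last):
ValueError: attempt to get argmax of an empty sequence
```

```bash
python3 - <<'E'
from h import *
for n in("top","side"):
    p=cv2.imread(f"pics/{n}0.png").astype(int); P=np.load(n+".npy")
    print(p[240,308],p[162,331])
    m=(p[:,:,2]>80)&(p[:,:,1]<.4*p[:,:,2])&(p[:,:,0]<.4*p[:,:,2])&(abs(P[...,2]-.15)<.03)&(P[...,1]>-.08)
    Q=P[m]
    print(n,len(Q),Q.min(0),Q.max(0),np.median(Q,0))
    A=np.c_[Q[:,:2]-Q[:,:2].mean(0),np.ones(len(Q))]; print("plane",np.linalg.lstsq(A,Q[:,2],rcond=None)[0])
    print("rect",cv2.minAreaRect(Q[:,:2].astype(np.float32)*1000))
P=np.load("top.npy"); 
m=(P[...,0]>.35)&(P[...,0]<.8)&(P[...,1]>0.01)&(P[...,1]<.15)
for lo,hi in((.095,.13),(.03,.06)):
    q=P[m&(P[...,2]>lo)&(P[...,2]<hi)]; print(lo,len(q),cv2.minAreaRect(q[:,:2].astype(np.float32)*1000))
q=P[(np.hypot(P[...,0]-.525,P[...,1]+.156)<.08)&(P[...,2]>.085)&(P[...,1]<-.08)]; print("jar",q.min(0),q.max(0))
E
```

```text
[ 12  14 104] [ 99 111 111]
top 415 [ 0.4464888  -0.05426662  0.14530053] [ 0.49009767 -0.01015869  0.16712481] [ 0.46845802 -0.03238101  0.15687716]
plane [-0.35097683  0.01344989  0.15649266]
rect ((468.275634765625, -32.19957733154297), (42.561946868896484, 44.540348052978516), 87.70511627197266)
[141 156 160] [ 23  24 134]
side 225 [ 0.44778625 -0.04701504  0.14429921] [ 0.4942366  -0.00358972  0.16432708] [ 0.47069393 -0.02118998  0.1562231 ]
plane [-0.35671136 -0.03684552  0.15614427]
rect ((470.6192932128906, -26.086238861083984), (41.64935302734375, 46.80933380126953), 84.08527374267578)
0.095 3028 ((631.661376953125, 58.425411224365234), (103.67514038085938, 180.41246032714844), 87.1830825805664)
0.03 404 ((514.2831420898438, 68.22947692871094), (94.46475982666016, 178.91998291015625), 83.60900115966797)
jar [ 0.49555794 -0.19728439  0.08522696] [ 0.55165974 -0.13797293  0.10174011]
```

arm_command(
  rows=[
    {"fingers":0,"travel":[-1,1,0],"roll":3},
    {"fingers":0,"travel":[-4,4,0],"roll":8},
    {"fingers":0,"travel":[-7,7,0],"roll":13},
    {"fingers":0,"travel":[-10,10,0.3],"roll":18},
    {"fingers":0,"travel":[-13.5,13.2,0.6],"roll":23},
    {"fingers":0,"travel":[-17,16.5,1],"roll":25.5},
    {"fingers":0,"travel":[-20.5,20,1.2],"roll":25.5},
    {"fingers":0,"travel":[-24,23.5,1.5],"roll":25.5},
    {"fingers":0,"travel":[-27.5,27,1.8],"roll":25.5},
    {"fingers":0,"travel":[-31,30.3,2.2],"roll":25.5},
  ],
)

```text
time_s: 1.8
tcp_pos: [0.4188, -0.1553, 0.2121]
ee_rot: [[-1.0, 0.0, 0.002], [0.0, 1.0, -0.0], [-0.002, -0.0, -1.0]]
wrist_force: [0.4, -0.6, -0.5]
gripper_width: 0.175
```

arm_command(
  rows=[
    {"fingers":0,"travel":[-1.2,3,0],"roll":0},
    {"fingers":0,"travel":[-2.4,6,0],"roll":0},
    {"fingers":0,"travel":[-3.6,9,0.5],"roll":0},
    {"fingers":0,"travel":[-4.3,11.5,1],"roll":0},
    {"fingers":0,"travel":[-4.65,12.4,1.7],"roll":0},
    {"fingers":0,"travel":[-4.65,12.4,1.7],"roll":0},
  ],
)

```text
time_s: 2.4
tcp_pos: [0.4646, -0.0326, 0.1937]
ee_rot: [[-1.0, -0.001, -0.002], [-0.001, 1.0, -0.0], [0.002, -0.0, -1.0]]
wrist_force: [0.3, -0.9, -0.5]
gripper_width: 0.005
```

```bash
python3 - <<'E'
from h import *
p,d=capture("side"); t,_=capture("top"); s=sense(); print(s["tcp_pos"],s["wrist_force"],s["gripper_width"])
o=np.vstack([cv2.resize(p[90:270,200:420],(660,540)[:2]),])
cv2.imwrite("pics/a.png",o[:,:,::-1])
E
```

```text
[ 0.46457674 -0.03379392  0.19442102] [0.30288386 0.91202151 0.68713653] 0.0075553815644150025
```

View pics/a.png

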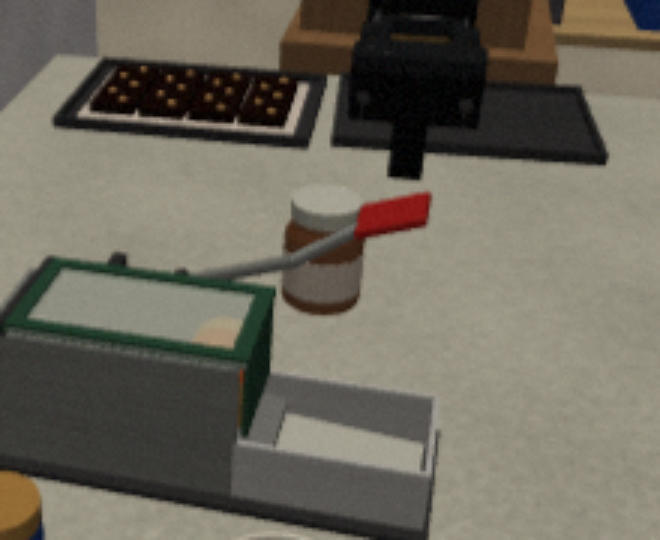

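The closed fingertips at (405,175) hang right over the pad at (395,215). Pressing now.

arm_command(
  rows=[
    {"fingers":0,"travel":[0,0,0.8],"roll":0},
    {"fingers":0,"travel":[0,0,1.6],"roll":0},
    {"fingers":0,"travel":[0,0,2.2],"roll":0},
    {"fingers":0,"travel":[0.1,0,2.8],"roll":0},
    {"fingers":0,"travel":[0.3,0,3.5],"roll":0},
    {"fingers":0,"travel":[0.5,0,4.2],"roll":0},
    {"fingers":0,"travel":[0.6,0,4.9],"roll":0},
    {"fingers":0,"travel":[0.7,0,5.6],"roll":0},
    {"fingers":0,"travel":[0.8,0,6.3],"roll":0},
    {"fingers":0,"travel":[0.9,0,7],"roll":0},
  ],
)

```text
time_s: 3.5
tcp_pos: [0.4555, -0.0333, 0.1238]
ee_rot: [[-1.0, 0.0, -0.001], [0.0, 1.0, -0.0], [0.001, -0.0, -1.0]]
wrist_force: [-1.6, -0.5, 3.6]
gripper_width: 0.005
```

arm_command(
  rows=[
    {"fingers":0,"travel":[0,0,0.7],"roll":0},
    {"fingers":0,"travel":[0,0,1.4],"roll":0},
    {"fingers":0,"travel":[-0.1,0,2.1],"roll":0},
    {"fingers":0,"travel":[-0.2,0,2.8],"roll":0},
    {"fingers":0,"travel":[-0.3,0,3.5],"roll":0},
    {"fingers":0,"travel":[-0.5,0,4.1],"roll":0},
    {"fingers":0,"travel":[-0.7,0,4.7],"roll":0},
    {"fingers":0,"travel":[-0.9,0,5.2],"roll":0},
    {"fingers":0,"travel":[-0.9,0,5.4],"roll":0},
  ],
)

```text
time_s: 4.4
tcp_pos: [0.4651, -0.0334, 0.0699]
ee_rot: [[-1.0, 0.0, -0.001], [0.0, 1.0, -0.0], [0.001, -0.0, -1.0]]
wrist_force: [-3.0, -0.8, 2.5]
gripper_width: 0.005
```

```bash
python3 - <<'E'
from h import *
p,d=capture("side"); s=sense(); print(s["time_s"],s["tcp_pos"],s["wrist_force"],s["moment"])
cv2.imwrite("pics/b.png",cv2.resize(p[90:270,200:420],(660,540))[:,:,::-1])
E
```

```text
4.45 [ 0.46508013 -0.03336996  0.06992759] [-3.54061972 -0.60624444  2.57891298] [-0.37969333  0.96000076  0.00927598]
```

View pics/b.png

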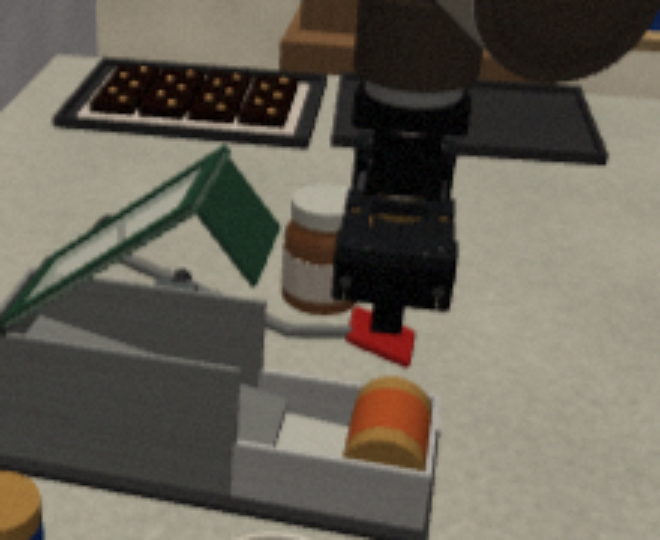

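The lid is up at (220,160), the tin lies in the tray at (390,420) and the tip is on the pad. No jump in force at the stop yet, so I'll go a bit lower.

arm_command(
  rows=[
    {"fingers":0,"travel":[-0.1,0,0.2],"roll":0},
    {"fingers":0,"travel":[-0.1,0,0.3],"roll":0},
    {"fingers":0,"travel":[-0.1,0,0.4],"roll":0},
  ],
)

```text
time_s: 4.75
tcp_pos: [0.4663, -0.0333, 0.0667]
ee_rot: [[-1.0, 0.0, 0.001], [0.0, 1.0, 0.0], [-0.001, 0.0, -1.0]]
wrist_force: [-3.2, -1.5, 3.1]
gripper_width: 0.007
```

arm_command(
  rows=[
    {"fingers":0,"travel":[0,0,0.1],"roll":0},
    {"fingers":0,"travel":[0,0,0.2],"roll":0},
    {"fingers":0,"travel":[0,0,0.3],"roll":0},
  ],
)

```text
time_s: 5.05
tcp_pos: [0.4666, -0.0334, 0.0656]
ee_rot: [[-1.0, -0.001, 0.001], [-0.001, 1.0, -0.001], [-0.001, -0.001, -1.0]]
wrist_force: [-8.6, -0.0, 24.0]
gripper_width: 0.001
```

Stop reached at 24 N. Now a slow release.

arm_command(
  rows=[
    {"fingers":0,"travel":[0,0,0],"roll":0},
    {"fingers":0,"travel":[0,0,-0.2],"roll":0},
    {"fingers":0,"travel":[0,0,-0.5],"roll":0},
    {"fingers":0,"travel":[0.1,0,-0.8],"roll":0},
    {"fingers":0,"travel":[0.2,0,-1.1],"roll":0},
    {"fingers":0,"travel":[0.3,0,-1.4],"roll":0},
    {"fingers":0,"travel":[0.4,0,-1.7],"roll":0},
    {"fingers":0,"travel":[0.5,0,-2.0],"roll":0},
    {"fingers":0,"travel":[0.5,0,-2.3],"roll":0},
    {"fingers":0,"travel":[0.6,0,-2.6],"roll":0},
  ],
)

```text
time_s: 6.05
tcp_pos: [0.4608, -0.033, 0.0901]
ee_rot: [[-1.0, -0.0, 0.002], [-0.0, 1.0, 0.0], [-0.002, 0.0, -1.0]]
wrist_force: [-1.0, -0.3, 4.0]
gripper_width: 0.005
```

arm_command(
  rows=[
    {"fingers":0,"travel":[0,0,-0.3],"roll":0},
    {"fingers":0,"travel":[0.1,0,-0.6],"roll":0},
    {"fingers":0,"travel":[0.1,0,-0.9],"roll":0},
    {"fingers":0,"travel":[0.2,0,-1.2],"roll":0},
    {"fingers":0,"travel":[0.3,0,-1.5],"roll":0},
    {"fingers":0,"travel":[0.3,0,-1.8],"roll":0},
    {"fingers":0,"travel":[0.4,0,-2.1],"roll":0},
    {"fingers":0,"travel":[0.4,0,-2.4],"roll":0},
    {"fingers":0,"travel":[0.4,0,-2.7],"roll":0},
    {"fingers":0,"travel":[0.4,0,-3.0],"roll":0},
  ],
)

```text
time_s: 7.05
tcp_pos: [0.4558, -0.0333, 0.1197]
ee_rot: [[-1.0, 0.0, -0.0], [0.0, 1.0, 0.0], [0.0, 0.0, -1.0]]
wrist_force: [2.6, 0.1, 2.5]
gripper_width: 0.006
```

arm_command(
  rows=[
    {"fingers":0,"travel":[0,0,-0.3],"roll":0},
    {"fingers":0,"travel":[0,0,-0.6],"roll":0},
    {"fingers":0,"travel":[-0.1,0,-0.9],"roll":0},
    {"fingers":0,"travel":[-0.1,0,-1.2],"roll":0},
    {"fingers":0,"travel":[-0.2,0,-1.5],"roll":0},
    {"fingers":0,"travel":[-0.3,0,-1.8],"roll":0},
    {"fingers":0,"travel":[-0.3,0,-2.0],"roll":0},
    {"fingers":0,"travel":[-0.4,0,-2.2],"roll":0},
    {"fingers":0,"travel":[-0.4,0,-2.4],"roll":0},
    {"fingers":0,"travel":[-0.5,0,-2.6],"roll":0},
  ],
)

```text
time_s: 8.05
tcp_pos: [0.4606, -0.0335, 0.1456]
ee_rot: [[-1.0, 0.0, -0.001], [0.0, 1.0, -0.0], [0.001, -0.0, -1.0]]
wrist_force: [-0.0, -0.7, 3.1]
gripper_width: -0.001
```

```bash
python3 - <<'E'
from h import *
p,d=capture("side"); s=sense(); print(s["time_s"],s["tcp_pos"],s["wrist_force"])
cv2.imwrite("pics/c.png",cv2.resize(p[90:270,200:420],(660,540))[:,:,::-1])
E
```

```text
8.1 [ 0.46114661 -0.03338162  0.14596775] [-1.42549451 -1.12316551  4.24053539]
```

View pics/c.png

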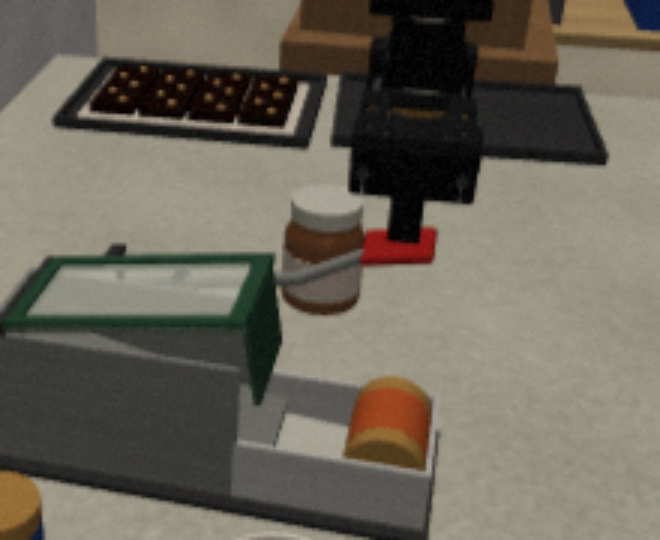

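The tip still carries the pad at (405,245), and the lid is about 0.15 rad open. I'll finish the release more slowly.

arm_command(
  rows=[
    {"fingers":0,"travel":[0,0,-0.2],"roll":0},
    {"fingers":0,"travel":[-0.1,0,-0.4],"roll":0},
    {"fingers":0,"travel":[-0.1,0,-0.6],"roll":0},
    {"fingers":0,"travel":[-0.2,0,-0.8],"roll":0},
    {"fingers":0,"travel":[-0.2,0,-1.0],"roll":0},
    {"fingers":0,"travel":[-0.2,0,-1.2],"roll":0},
    {"fingers":0,"travel":[-0.3,0,-1.4],"roll":0},
    {"fingers":0,"travel":[-0.3,0,-1.5],"roll":0},
    {"fingers":0,"travel":[-0.3,0,-1.6],"roll":0},
    {"fingers":0,"travel":[-0.3,0,-1.7],"roll":0},
  ],
)

```text
time_s: 9.1
tcp_pos: [0.4645, -0.033, 0.1628]
ee_rot: [[-1.0, 0.0, 0.001], [0.0, 1.0, 0.001], [-0.001, 0.001, -1.0]]
wrist_force: [1.6, -0.7, 0.1]
gripper_width: 0.002
```

arm_command(
  rows=[
    {"fingers":0,"travel":[0,0,-0.1],"roll":0},
    {"fingers":0,"travel":[0,0,-0.2],"roll":0},
    {"fingers":0,"travel":[0,0,-0.3],"roll":0},
    {"fingers":0,"travel":[0,0,-0.4],"roll":0},
    {"fingers":0,"travel":[0,0,-0.5],"roll":0},
    {"fingers":0,"travel":[0,0,-0.6],"roll":0},
    {"fingers":0,"travel":[0,0,-0.7],"roll":0},
    {"fingers":0,"travel":[0,0,-0.8],"roll":0},
    {"fingers":0,"travel":[0,0,-0.9],"roll":0},
    {"fingers":0,"travel":[0,0,-1.0],"roll":0},
  ],
)

```text
time_s: 10.1
tcp_pos: [0.4638, -0.0333, 0.1726]
ee_rot: [[-1.0, 0.0, -0.0], [0.0, 1.0, -0.0], [0.0, -0.0, -1.0]]
wrist_force: [2.4, -0.0, 1.7]
gripper_width: 0.006
```

arm_command(
  rows=[
    {"fingers":0,"travel":[0,0,-0.1],"roll":0},
    {"fingers":0,"travel":[0,0,-0.2],"roll":0},
    {"fingers":0,"travel":[0,0,-0.3],"roll":0},
    {"fingers":0,"travel":[0,0,-0.4],"roll":0},
    {"fingers":0,"travel":[0,0,-0.5],"roll":0},
    {"fingers":0,"travel":[0,0,-0.6],"roll":0},
    {"fingers":0,"travel":[0,0,-0.7],"roll":0},
    {"fingers":0,"travel":[0,0,-0.8],"roll":0},
  ],
)

```text
time_s: 10.9
tcp_pos: [0.4639, -0.0333, 0.1806]
ee_rot: [[-1.0, 0.0, -0.0], [0.0, 1.0, -0.0], [0.0, -0.0, -1.0]]
wrist_force: [0.5, 0.4, -0.1]
gripper_width: 0.006
```

arm_command(
  rows=[
    {"fingers":0,"travel":[0,0,-1],"roll":0},
    {"fingers":0,"travel":[0,0,-2.5],"roll":0},
    {"fingers":0,"travel":[0,0,-4.5],"roll":0},
    {"fingers":0,"travel":[1,0,-6.5],"roll":0},
    {"fingers":0,"travel":[2.5,0,-8.5],"roll":0},
    {"fingers":0,"travel":[4,0,-10],"roll":0},
    {"fingers":0,"travel":[5,0,-10.5],"roll":0},
    {"fingers":0,"travel":[5,0,-10.5],"roll":0},
    {"fingers":0,"travel":[5,0,-10.5],"roll":0},
  ],
)

```text
time_s: 11.8
tcp_pos: [0.4138, -0.0332, 0.2853]
ee_rot: [[-1.0, 0.0, -0.0], [0.0, 1.0, 0.0], [0.0, 0.0, -1.0]]
wrist_force: [-0.3, 0.1, 0.5]
gripper_width: 0.005
```

```bash
python3 - <<'E'
from h import *
p,d=capture("side"); s=sense(); print(s["time_s"],s["tcp_pos"],s["wrist_force"])
P=pts("side",d); q=p.astype(int); m=(q[...,0]>80)&(q[...,1]<.4*q[...,0])&(q[...,2]<.4*q[...,0])&(abs(P[...,2]-.15)<.04)&(P[...,1]>-.08)&(P[...,1]<.01); print("pad",np.median(P[m],0),"before .4707 -.0212 .1562")
for l in("lid","tin","jar","spare_tin","bowl"): print(l,[(round(r["p"],2),np.round(r["position"],3).tolist()) for r in search_frame("side",l)[:1]])
cv2.imwrite("pics/d.png",cv2.resize(p[80:320,160:420],(650,600))[:,:,::-1])
E
```

```text
11.85 [ 0.41393104 -0.03324002  0.28490041] [ 0.39360409  0.28687807 -0.23331634]
pad [ 0.47058213 -0.02079346  0.15595188] before .4707 -.0212 .1562
lid [(0.69, [0.616, 0.072, 0.118])]
tin []
jar [(0.71, [0.523, -0.137, 0.055])]
spare_tin [(0.84, [0.666, 0.241, 0.054])]
bowl [(0.85, [0.508, 0.215, 0.034])]
```

View pics/d.png

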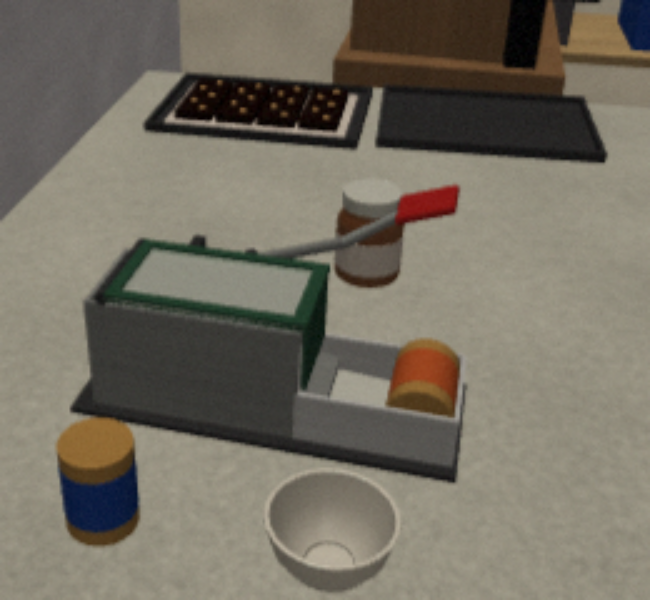

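The picture shows the lid shut at (215,285), the tin resting in the tray at (425,375), the pad back up at (428,203), and the bystanders unmoved. The arm is clear.

```bash
python3 -c "
from station import *
print(finish_job())"
```

```text
the job is handed in; nothing more can be done
None
```

The job is done and handed in. I pressed the lever to its stop, the orange-banded tin rolled into the tray, and I let the lever back up slowly under the fingertip.

- **Press:** the force rose from about 3 N to 24 N at a TCP height of 66 mm, which marks the stop. The lid was up and the tin already lay against the front wall of the tray.
- **Release:** it went at about 3 cm/s, slowing to 1 cm/s near the end. Contact was clear at every reading except one at 9.1 s, which showed only 0.1 N vertically. The next reading was 1.7 N, so I take that as noise or a lighter touch; no picture was taken in that final stretch. The force returned to zero only once the pad was fully up.
- **Final checks (11.85 s):**
  - The pad is back within 1 mm of its rest position, and the lid is shut in the picture and by position.
  - The jar, spare tin and bowl are where they stood, within the network's 4 mm accuracy.
  - The arm is clear, with about 0.5 N on the wrist, which is noise.
- **Disagreements:** the network did not report the tin at the end, so its place in the tray rests on the picture. At the start it placed the pad about 2 cm off, so I used the red-pixel fit instead.

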